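# Pulse the spice grinder: clear the brush, fit the bayonet lid and hold it at half turn

## Robot

A 7-joint arm with a two-finger parallel gripper is mounted at the origin on a cart in front of the work surface, level with it; the furniture and walls round the work are solid. World frame = base frame: x ahead of the robot, y to its left, z up, the work surface at z = 0. Lengths are in m, angles in rad, forces in N, time in s.
With the tool pointing down it reaches from about 0.4 to 0.925 m from the base axis. Payload 5.6 kg.
Tool frame: the origin (TCP) lies between the finger pads; the fingertips stand 8 mm ahead of it and the grasp point (between the pads) lies 11 mm behind it; z points along the fingers, y is the line along which they close (so a half turn about z gives the same grasp; the last joint's range is limited). The gripper opens to 85 mm and grips with 20 to 120 N. Pads are 22 mm wide; open, the fingers measure 114 mm over their backs; the gripper's body (76 mm by 85 mm) begins 54 mm behind the grasp point. The pads swing forward as they close: fully open they stand 13 mm farther back than shut.
Start: joints at [1.091, 0.468, -0.012, 1.603, 0.006, 1.071, -0.056], TCP at [0.275, -0.589, 0.239] pointing down, gripper open.
Joint ranges: [-2.53, 2.53], [-0.31, 2.02], [-1.57, 1.55], [0.28, 2.44], [-1.29, 4.43], [0.15, 1.84], [-2.92, 2.92]. Speed limits (rad/s): [2.57, 2.57, 3.14, 3.14, 3.14, 3.14, 3.14].

## Interface

Orientations are given as a unit quaternion [w, x, y, z].
In Python, from workcell import r gives the robot as it stands. The module is installed in compiled form; this text tells all that it offers.
- The arm moves only by the shell command python3 -m jog 'ROWS' [FORCE]. ROWS is JSON, a list of rows, each an object with "slide": the shift along the tool's x, y, z in cm, a list of three; "yaw": the turn about the tool's z in degrees; "jaw": the opening, from -1 (shut) to 1 (fully open). In form: [{"slide": [tx, ty, tz], "yaw": yaw, "jaw": jaw}, ...]. A call has 1 to 10 rows; each row shifts and turns the commanded pose from where the row before left it, along the tool's axes as they then stand; what a row does not reach is not made up. A row lasts 1/12 s, in which the tool goes at most 41.7 mm and 7.16 degrees, less where a joint would pass 70% of its speed; a pose out of reach is approached as far as the arm can. A call with a gripper value outside its range is refused whole. The fingers move at their own pace and stop on an object; FORCE is the grip in N (left out, the last holds). Time passes only in rows, so rows that do not move let the fingers close. It gives the time, the measured TCP pose, the force, the opening and the grip force at its end, in the units of the state.
- r.sense(): the state, without advancing time (a new reading comes with each control period).
- r.grab_frame(name): name is "side" or "top"; returns a dict with "img" (384x512x3 uint8, blue, green, red), "K" (3x3 intrinsics, pixels), "R" (3x3) and "t" (3): a world point X has camera coordinates R X + t. Camera axes: x right, y down, z forward; pixel columns grow to the right and rows downward; lengths in m; the calibration is good to about 2 mm. A picture is of the moment at which its call begins. There is no depth.
- r.close_job(): hands the job in; it is judged then, once.
Trained networks look in a picture, given as the dict that the camera call returned (one of the last four; its "shot" number tells which), for a name from the list of things; names that differ only in an ending like _2 or _b are one class to them, and where a whole thing is asked for, a point or a joint stands for the part that bears it (a point fixed in the world has none). Each returns a list of dicts, best first, with "confidence" (0 to 1); they miss things now and then, are a little off and sometimes report something else, mostly with a low value. They report only what shows in the picture. A call takes as long as a camera call.
- r.recognise(picture, name): "xy" ([column, row] in pixels, amid what is visible of it).
The state is a dict: "t": time; "q": joint angles; "joint_velocities": joint speeds; "effort": joint torques, N m; "tcp_pos": TCP position; "tool_rot": TCP orientation; "force": force on the tool from outside, world axes, zero at the start; "moment": the same for the moment, N m; "opening": opening from 0.0 (shut) to 1.0 (fully open); "grasp_force": force on a finger pad.
Only numpy, scipy, OpenCV 4.12 (cv2) and the standard library are available. Lean on these libraries where they do the work, as an engineer would, in place of code of your own. Each camera call takes 0.05 s, during which the arm holds its last target. There are 200 camera calls.

## Task

The pastry brush was left lying across the open spice grinder: lay it flat in the shallow steel tray beside the spoon, pointing the same way as the spoon, and let go of it. Then fit the lid on the grinder, its two lugs down through the two notches in the rim until it sits flush, and turn it clockwise against the spring to the single rib, about halfway round to the lock, without turning it on into the lock click. It springs back when let go, so finish while still gripping the lid and holding it at that halfway mark; leave the jars, the tamper and the spoon where they are.

Things in the scene. Friction and masses are not known exactly. Their poses are not given: they have to be found in the camera images.
- grinder: Spice grinder, fixed: black base, steel collar, 120 mm across, 100 mm high, open on top. Origin: centre of its underside, z up. Two 18 mm wide notches in the collar's lip at its +x and -x, each with a raised dot on the rim. Clockwise from above, a single raised rib 39 deg from each notch marks halfway (pulse) and a pair of ribs at 71 deg the lock.
- grinder_mouth (a point): Centre of the grinder's mouth at the height of the collar's flat top (100 mm above the worktop). Mouth 81 mm wide; lip 8 mm thick, from radius 40.5 mm out to the rim at 57 mm; the notches reach out to radius 50 mm and lead to a channel for the lugs under the lip. The bowl is 50 mm deep. The espresso machine, whose handles and drip tray begin at about world x = 0.58 to 0.63, stands behind.
- switch_ring (a joint): Sprung ring under the lip, rad: 0 at rest, grows as the lugs push it clockwise. From mid-notch the lid turns about 6 deg (at most 11) before it meets the ring. Spring 0.06 N m at 0, 0.2 N m halfway. Halfway is 0.576 (lid 39 deg from the notches). From 0.85 stiff pawls resist; by 1.05 they click behind the lugs: locked. Stop 1.13.
- lid: Loose black grinder lid, about 0.18 kg, upright on the worktop. Origin: centre of its underside, z up. Plug 76 mm wide, z 0 to 20 mm; flange 100 mm wide, z 20 to 30 mm; on it a bar grip 66 mm long along x, 16 mm wide along y, up to z = 60 mm. Seated with its lugs through the notches, its origin is 80 mm above the grinder's; with lugs stuck on the lip 96 mm.
- lid_lug (a point): Outer end of the lid's lug on its +x side, at radius 47.5 mm, z = 7 mm. An equal lug is on the -x side, so the lid fits either way round. Lugs are 8 mm wide, z 4 to 10 mm, in line with the bar grip; a small pointer on the flange at each end of the bar shows them from above.
- brush: Loose pastry brush, 170 mm long, 20 mm high, about 0.06 kg, lying across the grinder's mouth. Origin under its middle, x from the handle to the bristles, z up. Round wooden handle 19 mm thick from x = -85 to 0 mm, its axis 10 mm above the underside; flat head 42 mm wide from x = 0 to 85 mm. It can be lifted by the handle near the head, at x = -15 mm.
- brush_tip (a point): Middle of the bristle end of the brush.
- spoon: Spoon with a wooden handle, 170 mm long, 20 mm high, lying in one half of the tray along the tray's x. Origin under its middle, x points from the handle to the bowl end (bowl 52 mm wide).
- tool_tray: Shallow steel tray, fixed, 210 x 140 mm with a rim 14 mm high, walls and floor 3 mm thick. Origin at the centre of its underside, x along its length. The spoon lies in the half with positive y with its bowl towards +x; the other half is free.
- oregano_jar: Spice jar with a red cap, 45 mm wide, 106 mm high, a bystander behind the grinder. Origin at the centre of its underside.
- chilli_jar: Spice jar with a black cap, 45 mm wide, 105 mm high, a bystander in front of the espresso machine. Origin at the centre of its underside.
- tamper: Coffee tamper, 58 mm wide, 79 mm high, a bystander near the lid. Origin at the centre of its underside.

How it is judged:
By the outcome, as a careful person would: the job done as asked, in the order asked, and still so for the second after the job is handed in, while the arm keeps its last pose, push and grip.
It also fails if it takes over 56 s, if anything falls off the work surface, if the arm or the gripper's body presses on something with over 40 N, if the wrist force passes 120 N, or if a joint passes its speed limit or range.

## Working session

There is one attempt and no reset: what is moved stays moved. The work goes in short steps, Python scripts to look and compute and a shell command to move; the robot and the scene stay as the last step left them, time stands still between calls to the robot, and variables do not carry over. Pictures are saved under pics/ and viewed, at most 10 in all, crops included, and the job is handed in when it is done.

```bash
mkdir -p pics; cat > h.py <<'E'
import numpy as np, cv2
from workcell import r
def ray(f,uv):
    K,R,t=map(np.array,(f["K"],f["R"],f["t"]))
    d=R.T@np.linalg.solve(K,[uv[0],uv[1],1.]); return -R.T@t, d/np.linalg.norm(d)
def atz(f,uv,z):
    c,d=ray(f,uv); return c+d*(z-c[2])/d[2]
def tri(f1,p1,f2,p2):
    c1,d1=ray(f1,p1);c2,d2=ray(f2,p2)
    A=np.stack([d1,-d2],1);s=np.linalg.lstsq(A,c2-c1,rcond=None)[0]
    a,b=c1+s[0]*d1,c2+s[1]*d2
    return (a+b)/2,np.linalg.norm(a-b)
def proj(f,X):
    K,R,t=map(np.array,(f["K"],f["R"],f["t"])); p=K@(R@np.array(X)+t); return p[:2]/p[2]
E
python3 - <<'E'
from h import *
np.set_printoptions(precision=4,suppress=True)
fs={n:r.grab_frame(n) for n in("side","top")}
for n,f in fs.items():
    cv2.imwrite(f"pics/{n}0.png",f["img"]); print(n,"cam",ray(f,[256,192]))
for o in "grinder grinder_mouth lid lid_lug brush brush_tip spoon tool_tray oregano_jar chilli_jar tamper".split():
    d={n:r.recognise(f,o)[:3] for n,f in fs.items()}
    for n in d: print(o,n,[(np.round(x["xy"],1).tolist(),round(x["confidence"],2)) for x in d[n]])
    if d["side"] and d["top"]: print("   ",*tri(fs["side"],d["side"][0]["xy"],fs["top"],d["top"][0]["xy"]))
s=r.sense(); print(s["t"],s["tcp_pos"],s["tool_rot"],s["opening"])
E
```

```text
side cam (array([0.3159, 0.9506, 0.8757]), array([ 0.18  , -0.7711, -0.6107]))
top cam (array([ 0.4836, -0.0239,  1.042 ]), array([ 0.0743, -0.0239, -0.9969]))
grinder side [([293.4, 196.1], 0.7), ([264.4, 295.0], 0.31)]
grinder top [([283.2, 230.7], 0.81)]
    [ 0.4492 -0.1221  0.0295] 0.0038930174251229927
grinder_mouth side [([288.2, 197.0], 0.78)]
grinder_mouth top [([283.1, 226.0], 0.73)]
    [ 0.4637 -0.1224  0.0233] 0.0005706109208915855
lid side [([305.4, 166.7], 0.88)]
lid top [([351.6, 229.7], 0.92)]
    [ 0.4433 -0.3178  0.0101] 0.015507013943844822
lid_lug side [([304.7, 159.3], 0.69)]
lid_lug top [([352.2, 229.8], 0.6)]
    [ 0.4454 -0.309   0.0462] 0.012907444574784231
brush side [([279.9, 183.2], 0.7)]
brush top [([270.2, 221.3], 0.73)]
    [ 0.4811 -0.0812  0.1038] 0.006417922538981026
brush_tip side [([279.8, 183.8], 0.65)]
brush_tip top [([269.5, 222.0], 0.77)]
    [ 0.4802 -0.0793  0.1031] 0.008112512974481782
spoon side []
spoon top [([148.1, 194.6], 0.57)]
tool_tray side [([269.8, 276.4], 0.57), ([304.7, 163.2], 0.35)]
tool_tray top [([164.8, 212.9], 0.64)]
    [0.4803 0.2038 0.0161] 0.04867975332733041
oregano_jar side [([207.0, 224.5], 0.7)]
oregano_jar top [([208.5, 150.9], 0.8)]
    [0.6668 0.0798 0.047 ] 0.010738982564951122
chilli_jar side [([251.5, 176.5], 0.78)]
chilli_jar top [([302.2, 180.4], 0.53)]
    [ 0.5906 -0.1743  0.0458] 0.004865119618999043
tamper side [([258.1, 157.9], 0.38)]
tamper top [([325.8, 177.5], 0.71), ([207.5, 155.3], 0.38)]
    [ 0.5879 -0.2325  0.0812] 0.007176180830291196
1.2 [ 0.2749 -0.589   0.2393] [ 0.      0.9763  0.2166 -0.    ] 1.0015365856487897
```

View pics/top0.png

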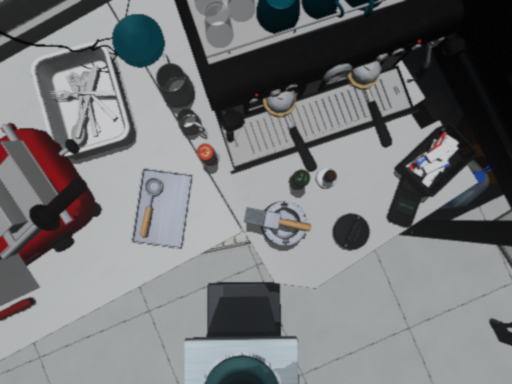

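View pics/side0.png

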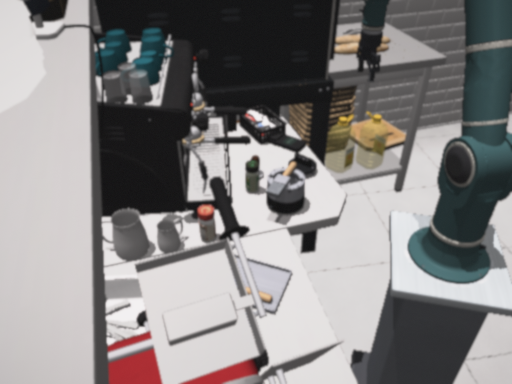

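Top view: brush across the grinder (head at ~(257,217), handle to ~(309,226)), lid at (351,231), tray at ~(163,208) with the spoon (bowl up-image at (154,186)). The side view shows the same, with the tray partly hidden. Zooming in.

```bash
python3 - <<'E'
import cv2,numpy as np
a=cv2.imread("pics/top0.png")[150:260,122:382]; b=cv2.imread("pics/side0.png")[140:220,240:330]; c=cv2.imread("pics/side0.png")[240:320,220:310]
z=lambda x:cv2.resize(x,None,fx=3,fy=3,interpolation=cv2.INTER_CUBIC)
o=np.zeros((330+240,780,3),np.uint8); o[:330]=z(a); o[330:,:270]=z(b); o[330:,300:570]=z(c); cv2.imwrite("pics/z0.png",o)
E
```

```text
(no output)
```

View pics/z0.png

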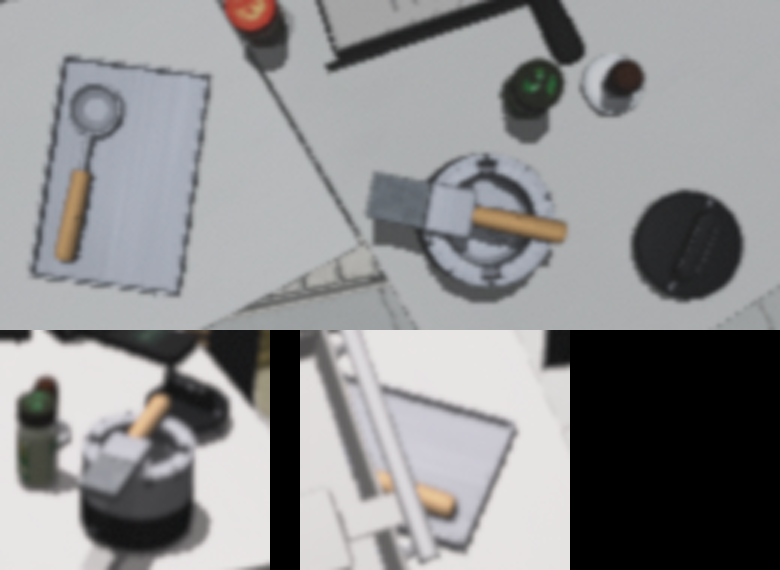

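Zoom (x3, offset (122,150)): tray corners (67,58),(210,76),(180,294),(33,276); spoon from (63,262) to bowl (97,85); brush bristle end (371,193), handle end (566,232), neck (473,217); notches (487,163),(491,270); lid pointers (710,203),(671,287).

```bash
cat > m.py <<'E'
from h import *
np.set_printoptions(precision=4,suppress=True)
import sys
f=r.grab_frame("top"); g=r.grab_frame("side"); print(f["K"][0],r.sense()["t"])
P=lambda x,y,z:atz(f,[122+x/3-.33,150+y/3-.33],z)
def S(n,a,b):
    d=b-a; print(n,a,b,"mid",(a+b)/2,"len",np.linalg.norm(d),"ang",np.degrees(np.arctan2(d[1],d[0])))
c=[P(*p,.014) for p in((67,58),(210,76),(180,294),(33,276))]
print("tray",np.mean(c,0)); S("tl",c[3],c[0]);S("tr",c[2],c[1]);S("tw",c[0],c[1])
S("spoon",P(63,262,.02),P(97,85,.015))
S("brush",P(566,232,.11),P(371,193,.112)); print("neck",P(473,217,.112))
S("notch",P(491,270,.1),P(487,163,.1))
S("lidptr",P(671,287,.03),P(710,203,.03)); print("lidc",P(687,245,.03))
# collar ellipse & edges via side
for n,z in(("top",f),("side",g)):
  for nm,X in (("lid top",[.447,-.3,.06]),):
    print(n,proj(z,X))
# side zoom: x/3+240,(y-330)/3+140
Q=lambda x,y:[240+x/3-.33,140+(y-330)/3-.33]
T=lambda x,y:[122+x/3-.33,150+y/3-.33]
print("handle end",tri(g,Q(162,399),f,T(564,231)))
print("neck",tri(g,Q(137,437),f,T(473,217)))
print("head",tri(g,Q(118,463),f,T(422,205)))
E
python3 m.py
```

```text
[366.0564   0.     250.7234] 1.3
tray [0.518 0.214 0.014]
tl [0.4255 0.297  0.014 ] [0.6289 0.2663 0.014 ] mid [0.5272 0.2816 0.014 ] len 0.20572357454410345 ang -8.562012041083475
tr [0.4071 0.1607 0.014 ] [0.6104 0.1322 0.014 ] mid [0.5087 0.1464 0.014 ] len 0.2052866329168119 ang -7.9700171615282835
tw [0.6289 0.2663 0.014 ] [0.6104 0.1322 0.014 ] mid [0.6196 0.1993 0.014 ] len 0.13539889965589347 ang -97.85781039676289
spoon [0.4383 0.2675 0.02  ] [0.603  0.2379 0.015 ] mid [0.5207 0.2527 0.0175] len 0.1673583782289052 ang -10.20236576355967
brush [ 0.4622 -0.1833  0.11  ] [ 0.4972 -0.0184  0.112 ] mid [ 0.4797 -0.1008  0.111 ] len 0.16854375818973155 ang 78.01208488159038
neck [ 0.4759 -0.1044  0.112 ]
notch [ 0.4304 -0.1201  0.1   ] [ 0.522  -0.1183  0.1   ] mid [ 0.4762 -0.1192  0.1   ] len 0.09154404134815686 ang 1.1410899454644812
lidptr [ 0.4088 -0.2924  0.03  ] [ 0.4854 -0.3306  0.03  ] mid [ 0.4471 -0.3115  0.03  ] len 0.08556184144919943 ang -26.477547656123832
lidc [ 0.4471 -0.3082  0.03  ]
top [350.7586 231.7744]
side [302.1883 157.293 ]
handle end (array([ 0.4615, -0.1812,  0.1138]), np.float64(0.0034637033703339157))
neck (array([ 0.4743, -0.1042,  0.1173]), np.float64(0.0033398792987205336))
head (array([ 0.4851, -0.0616,  0.1145]), np.float64(0.002888475510536199))
```

Measurements agree with the known sizes (tray 205x135, brush 169 mm, spoon 167 mm, brush top ≈0.115). Moving above the brush handle.

```bash
cat > go.py <<'E'
import sys
from h import *
# go.py x y z toolx_deg : remaining shift (cm, tool axes now) and yaw
def rem(x,y,z,a=None):
    s=r.sense(); w,qx,qy,qz=s["tool_rot"]; from scipy.spatial.transform import Rotation as Ro
    M=Ro.from_quat([qx,qy,qz,w]).as_matrix(); cur=np.degrees(np.arctan2(M[1,0],M[0,0]))
    d=M.T@(np.array([x,y,z])-s["tcp_pos"])*100
    print("t",round(s["t"],2),"tcp",np.round(s["tcp_pos"],4),"toolx",round(cur,2),"q7",round(s["q"][6],2),"F",np.round(s["force"],1),"open",round(s["opening"],3),"grip",s["grasp_force"])
    print("slide cm",np.round(d,2),"then yaw", None if a is None else round((cur-a+180)%360-180,2))
if __name__=="__main__": rem(*map(float,sys.argv[1:]))
E
python3 -m jog '[{"slide":[2.7,-2.45,0.28],"yaw":0,"jaw":0},{"slide":[2.7,-2.45,0.28],"yaw":0,"jaw":0},{"slide":[2.7,-2.45,0.28],"yaw":0,"jaw":0},{"slide":[2.7,-2.45,0.28],"yaw":0,"jaw":0},{"slide":[2.7,-2.45,0.28],"yaw":0,"jaw":0},{"slide":[2.7,-2.45,0.28],"yaw":0,"jaw":0},{"slide":[2.7,-2.45,0.28],"yaw":0,"jaw":0},{"slide":[2.7,-2.45,0.28],"yaw":0,"jaw":0},{"slide":[2.7,-2.45,0.28],"yaw":0,"jaw":0},{"slide":[2.7,-2.45,0.28],"yaw":0,"jaw":0}]'
python3 -m jog '[{"slide":[2.7,-2.45,0.28],"yaw":0,"jaw":0},{"slide":[2.7,-2.45,0.28],"yaw":-6.6,"jaw":0},{"slide":[0,0,0],"yaw":-6.6,"jaw":0},{"slide":[0,0,0],"yaw":-6.6,"jaw":0},{"slide":[0,0,0],"yaw":-6.6,"jaw":0},{"slide":[0,0,0],"yaw":-6.6,"jaw":0},{"slide":[0,0,0],"yaw":-6.6,"jaw":0},{"slide":[0,0,0],"yaw":-6.6,"jaw":0},{"slide":[0,0,0],"yaw":-6.6,"jaw":0},{"slide":[0,0,0],"yaw":0,"jaw":0}]'
python3 go.py 0.474 -0.117 0.16 78
```

```text
t: 2.13
tcp_pos: [0.4164, -0.2512, 0.2115]
tool_rot: [0.0, 0.976, 0.217, 0.0]
force: [0.2, -0.9, -0.1]
opening: 0.505
grasp_force: 0.0
t: 2.97
tcp_pos: [0.4443, -0.1856, 0.2058]
tool_rot: [0.0, 0.777, 0.629, 0.0]
force: [0.8, -0.8, 0.1]
opening: 0.498
grasp_force: 0.0
t 2.97 tcp [ 0.4443 -0.1856  0.2058] toolx 77.98 q7 0.01 F [ 0.8 -0.8  0.1] open 0.498 grip 0.0
slide cm [7.33 1.48 4.58] then yaw -0.02
```

```bash
python3 -m jog '[{"slide":[2.44,0.49,1.53],"yaw":0,"jaw":0},{"slide":[2.44,0.49,1.53],"yaw":0,"jaw":0},{"slide":[2.44,0.49,1.53],"yaw":0,"jaw":0},{"slide":[0,0,1.5],"yaw":0,"jaw":0},{"slide":[0,0,1.5],"yaw":0,"jaw":0},{"slide":[0,0,1.0],"yaw":0,"jaw":0},{"slide":[0,0,0.9],"yaw":0,"jaw":0},{"slide":[0,0,0],"yaw":0,"jaw":0}]'
python3 -c "
from h import *
f=r.grab_frame('side');g=r.grab_frame('top')
a=cv2.resize(f['img'][130:230,220:350],None,fx=3,fy=3,interpolation=2);b=cv2.resize(g['img'][170:270,220:350],None,fx=3,fy=3,interpolation=2)
cv2.imwrite('pics/g1.png',np.hstack([a,b]))"; python3 go.py 0.474 -0.117 0.111 78
```

```text
t: 3.63
tcp_pos: [0.473, -0.1172, 0.1093]
tool_rot: [-0.001, 0.779, 0.627, -0.001]
force: [0.2, 0.2, -1.0]
opening: 0.502
grasp_force: 0.0
t 3.73 tcp [ 0.4741 -0.1174  0.1109] toolx 77.74 q7 -0.25 F [-0.8 -0.1 -0.8] open 0.501 grip 0.0
slide cm [ 0.03 -0.02 -0.01] then yaw -0.26
```

View pics/g1.png

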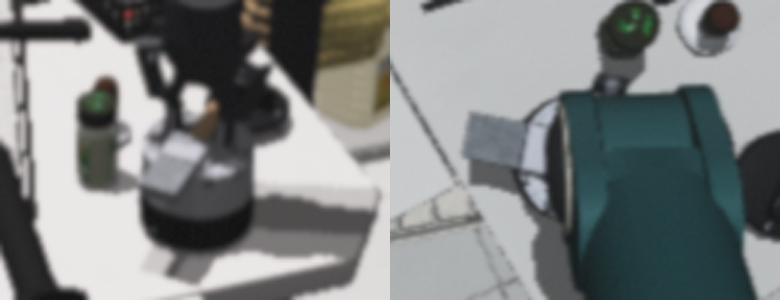

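The side view (left) shows the fingers straddling the handle just behind the head at ~(205,115); the brush hasn't moved. Gripping and lifting.

```bash
python3 -m jog '[{"slide":[0,0,0],"yaw":0,"jaw":-1},{"slide":[0,0,0],"yaw":0,"jaw":-1},{"slide":[0,0,0],"yaw":0,"jaw":-1},{"slide":[0,0,0],"yaw":0,"jaw":-1},{"slide":[0,0,-0.5],"yaw":0,"jaw":-1},{"slide":[0,0,-1.5],"yaw":0,"jaw":-1},{"slide":[0,0,-2.5],"yaw":0,"jaw":-1},{"slide":[0,0,-2.5],"yaw":0,"jaw":-1},{"slide":[0,0,0],"yaw":0,"jaw":-1}]' 40
python3 go.py 0.498 0.178 0.1 -8.3
```

```text
t: 4.48
tcp_pos: [0.4767, -0.1174, 0.1852]
tool_rot: [0.003, 0.778, 0.628, 0.002]
force: [0.4, -0.4, -0.8]
opening: 0.206
grasp_force: 39.1
t 4.48 tcp [ 0.4767 -0.1174  0.1852] toolx 77.83 q7 -0.18 F [ 0.4 -0.4 -0.8] open 0.206 grip 39.14650082588196
slide cm [29.33 -4.21  8.47] then yaw 86.13
```

```bash
python3 -m jog '[{"slide":[2.5,-0.36,0],"yaw":0,"jaw":-1},{"slide":[3.6,-0.52,0],"yaw":0,"jaw":-1},{"slide":[3.6,-0.52,0],"yaw":0,"jaw":-1},{"slide":[3.6,-0.52,0],"yaw":0,"jaw":-1},{"slide":[3.6,-0.52,0],"yaw":0,"jaw":-1},{"slide":[3.6,-0.52,0],"yaw":0,"jaw":-1},{"slide":[3.6,-0.52,0],"yaw":0,"jaw":-1},{"slide":[3.0,-0.44,0],"yaw":3,"jaw":-1},{"slide":[2.0,-0.27,0],"yaw":5,"jaw":-1},{"slide":[0,0,0],"yaw":6,"jaw":-1}]'
python3 -m jog '[{"slide":[0,0,0],"yaw":6.6,"jaw":-1},{"slide":[0,0,0],"yaw":6.6,"jaw":-1},{"slide":[0,0,0],"yaw":6.6,"jaw":-1},{"slide":[0,0,0],"yaw":6.6,"jaw":-1},{"slide":[0,0,0],"yaw":6.6,"jaw":-1},{"slide":[0,0,0],"yaw":6.6,"jaw":-1},{"slide":[0,0,0],"yaw":6.6,"jaw":-1},{"slide":[0,0,0],"yaw":6.6,"jaw":-1},{"slide":[0,0,0],"yaw":6.6,"jaw":-1},{"slide":[0,0,0],"yaw":6.6,"jaw":-1}]'
python3 -m jog '[{"slide":[0,0,0],"yaw":6,"jaw":-1},{"slide":[0,0,0],"yaw":0,"jaw":-1},{"slide":[0,0,0],"yaw":0,"jaw":-1}]'
python3 go.py 0.498 0.178 0.1 -8.3
python3 -c "
from h import *
f=r.grab_frame('side');g=r.grab_frame('top')
a=cv2.resize(f['img'][210:310,220:350],None,fx=3,fy=3,interpolation=2);b=cv2.resize(g['img'][150:250,110:240],None,fx=3,fy=3,interpolation=2)
cv2.imwrite('pics/g2.png',np.hstack([a,b]))"
```

```text
t: 5.32
tcp_pos: [0.4948, 0.1818, 0.1808]
tool_rot: [-0.001, 0.848, 0.53, 0.001]
force: [-0.5, -0.0, -0.4]
opening: 0.206
grasp_force: 39.1
t: 6.15
tcp_pos: [0.4951, 0.176, 0.1804]
tool_rot: [0.0, 1.0, -0.022, -0.0]
force: [-0.1, 0.6, -0.4]
opening: 0.208
grasp_force: 39.0
t: 6.4
tcp_pos: [0.4952, 0.1761, 0.1805]
tool_rot: [0.0, 0.998, -0.07, -0.0]
force: [-0.9, 0.4, -0.7]
opening: 0.202
grasp_force: 39.0
t 6.4 tcp [0.4952 0.1761 0.1805] toolx -8.0 q7 -2.2 F [-0.9  0.4 -0.7] open 0.202 grip 39.035709500312805
slide cm [ 0.26 -0.23  8.05] then yaw 0.3
```

View pics/g2.png

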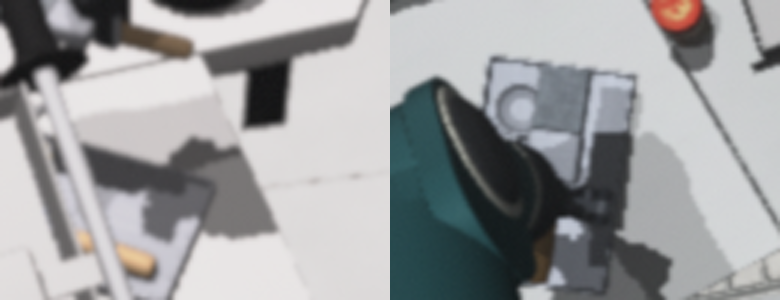

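Brush is held level; head top edge at zoom ~(541–592, 66), handle end near (541,275) in the top view. Checking its angle and offset.

```bash
python3 - <<'E'
from h import *
np.set_printoptions(precision=4,suppress=True)
g=r.grab_frame("top");f=r.grab_frame("side")
T=lambda x,y,z:atz(g,[110+(x-390)/3-.33,150+y/3-.33],z)
a,b=T(542,276,.18),T(567,67,.185); d=b-a
print(a,b,(a+b)/2,np.linalg.norm(d),np.degrees(np.arctan2(d[1],d[0])))
for n in("brush","brush_tip"):
    for h in(f,g): print(n,[(np.round(x["xy"],1),x["confidence"]) for x in r.recognise(h,n)[:2]])
print(proj(f,[.41,.19,.185]),tri(f,[220+187/3,210+47/3],g,[110+(542-390)/3,150+276/3]))
E
```

```text
[0.434  0.1806 0.18  ] [0.597  0.1602 0.185 ] [0.5155 0.1704 0.1825] 0.16431766795512248 -7.150582111227538
brush [(array([248.4, 222.7]), 0.7)]
brush [(array([164.6, 191.9]), 0.91)]
brush_tip [(array([248.8, 223. ]), 0.89)]
brush_tip [(array([165.7, 194.6]), 0.87)]
[291.2054 226.8143] (array([0.4327, 0.1808, 0.176 ]), np.float64(0.0007087399664525968))
```

```bash
python3 -m jog '[{"slide":[0,-0.7,2],"yaw":0,"jaw":-1},{"slide":[0,0,3.5],"yaw":0,"jaw":-1},{"slide":[0,0,3.5],"yaw":0,"jaw":-1},{"slide":[0,0,3],"yaw":0,"jaw":-1},{"slide":[0,0,2],"yaw":0,"jaw":-1},{"slide":[0,0,1],"yaw":0,"jaw":-1},{"slide":[0,0,0.6],"yaw":0,"jaw":-1},{"slide":[0,0,0.4],"yaw":0,"jaw":-1},{"slide":[0,0,0.3],"yaw":0,"jaw":-1},{"slide":[0,0,0],"yaw":0,"jaw":-1}]'; python3 go.py 0.495 0.183 0.014 -8.3
```

```text
t: 7.63
tcp_pos: [0.497, 0.1832, 0.0184]
tool_rot: [-0.0, 0.997, -0.071, 0.001]
force: [-1.2, -0.7, -0.2]
opening: 0.206
grasp_force: 39.1
t 7.63 tcp [0.497  0.1832 0.0184] toolx -8.18 q7 -2.28 F [-1.2 -0.7 -0.2] open 0.206 grip 39.07958507537842
slide cm [-0.2   0.05  0.44] then yaw 0.12
```

```bash
python3 -m jog '[{"slide":[0,0,0.2],"yaw":0,"jaw":-1},{"slide":[0,0,0.15],"yaw":0,"jaw":-1},{"slide":[0,0,0],"yaw":0,"jaw":-1}]'; python3 go.py 0.495 0.183 0.014 -8.3
```

```text
t: 7.88
tcp_pos: [0.497, 0.1832, 0.0148]
tool_rot: [-0.0, 0.997, -0.071, 0.001]
force: [0.4, -0.6, -0.2]
opening: 0.206
grasp_force: 39.2
t 7.88 tcp [0.497  0.1832 0.0148] toolx -8.18 q7 -2.28 F [ 0.4 -0.6 -0.2] open 0.206 grip 39.19597864151001
slide cm [-0.19  0.05  0.08] then yaw 0.12
```

```bash
python3 -m jog '[{"slide":[0,0,0.1],"yaw":0,"jaw":-1},{"slide":[0,0,0.05],"yaw":0,"jaw":-1},{"slide":[0,0,0],"yaw":0,"jaw":-0.3},{"slide":[0,0,0],"yaw":0,"jaw":-0.3},{"slide":[0,0,0],"yaw":0,"jaw":-0.3},{"slide":[0,0,-1],"yaw":0,"jaw":-0.3},{"slide":[0,0,-2],"yaw":0,"jaw":-0.3},{"slide":[0,0,-3.5],"yaw":0,"jaw":-0.3},{"slide":[0,0,-4],"yaw":0,"jaw":0},{"slide":[0,0,-4],"yaw":0,"jaw":0}]'; python3 go.py 0.447 -0.310 0.13 -26.5
```

```text
t: 8.72
tcp_pos: [0.4957, 0.1828, 0.1594]
tool_rot: [0.0, 0.997, -0.071, -0.001]
force: [1.5, 1.1, -0.2]
opening: 0.502
grasp_force: 0.0
t 8.72 tcp [0.4957 0.1828 0.1594] toolx -8.17 q7 -2.22 F [ 1.5  1.1 -0.2] open 0.502 grip 0.0
slide cm [ 2.19 49.47  2.96] then yaw 18.33
```

```bash
python3 -m jog '[{"slide":[0.1,2.5,-0.5],"yaw":0,"jaw":0},{"slide":[0.16,3.6,-0.5],"yaw":0,"jaw":0},{"slide":[0.16,3.6,0],"yaw":0,"jaw":0},{"slide":[0.16,3.6,0],"yaw":0,"jaw":0},{"slide":[0.16,3.6,0],"yaw":0,"jaw":0},{"slide":[0.16,3.6,0],"yaw":0,"jaw":0},{"slide":[0.16,3.6,0],"yaw":0,"jaw":0},{"slide":[0.16,3.6,0],"yaw":0,"jaw":0},{"slide":[0.16,3.6,0],"yaw":0,"jaw":0},{"slide":[0.16,3.6,0],"yaw":0,"jaw":0}]'
python3 -m jog '[{"slide":[0.16,3.6,0],"yaw":0,"jaw":0},{"slide":[0.16,3.6,0],"yaw":0,"jaw":0},{"slide":[0.16,3.6,0],"yaw":0,"jaw":0},{"slide":[0.16,2.5,0],"yaw":0,"jaw":0},{"slide":[0,1.2,0],"yaw":6.1,"jaw":0},{"slide":[0,0,0],"yaw":6.1,"jaw":0},{"slide":[0,0,0],"yaw":6.1,"jaw":0},{"slide":[0,0,0],"yaw":0,"jaw":0}]'
python3 go.py 0.447 -0.310 0.12 -26.5
python3 - <<'E'
from h import *
g=r.grab_frame("top");f=r.grab_frame("side");cv2.imwrite("pics/t3raw.png",g["img"])
for n in("lid","brush","spoon"): print(n,[(np.round(x["xy"],1),x["confidence"]) for h in(f,g) for x in r.recognise(h,n)[:1]])
z=lambda x:cv2.resize(x,None,fx=3,fy=3,interpolation=2)
cv2.imwrite("pics/g3.png",np.vstack([z(g["img"][150:250,112:372]),np.hstack([z(f["img"][130:210,220:350]),z(f["img"][230:310,220:350])])]))
E
```

```text
t: 9.55
tcp_pos: [0.4615, -0.1663, 0.1685]
tool_rot: [0.0, 0.997, -0.071, 0.0]
force: [1.6, 0.7, 0.6]
opening: 0.499
grasp_force: 0.0
t: 10.22
tcp_pos: [0.4475, -0.3093, 0.1681]
tool_rot: [-0.0, 0.973, -0.231, -0.0]
force: [-0.1, 0.2, 0.5]
opening: 0.499
grasp_force: 0.0
t 10.22 tcp [ 0.4475 -0.3093  0.1681] toolx -26.67 q7 -1.46 F [-0.1  0.2  0.5] open 0.499 grip 0.0
slide cm [-0.01  0.08  4.81] then yaw -0.17
lid [(array([304.4, 164.8]), 0.77)]
brush [(array([258.4, 271.1]), 0.91), (array([172.8, 202.5]), 0.68)]
spoon [(array([302.2, 164.3]), 0.66), (array([149.4, 191.5]), 0.66)]
```

View pics/g3.png

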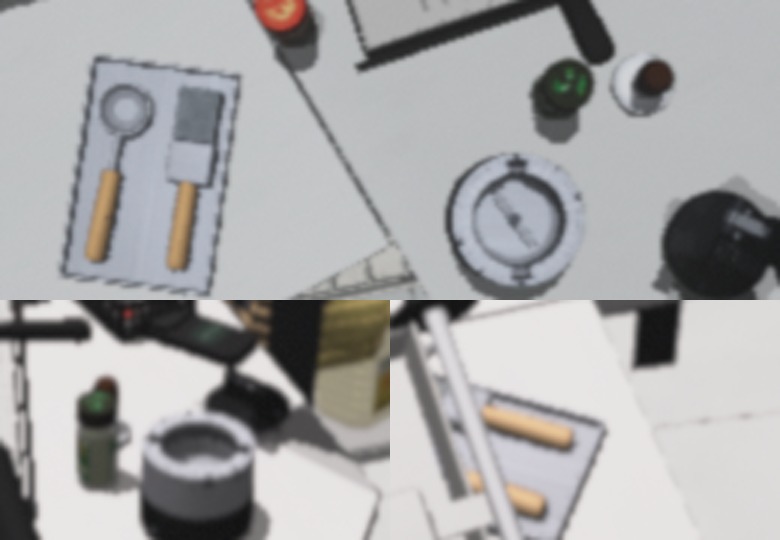

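Brush lies flat in the free half, parallel to the spoon, bowl/bristles the same way. Mouth now free, notches at zoom ~(517,160) and (521,272). Fitting the collar and lid circles precisely.

```bash
cat > fit.py <<'E'
from h import *
from scipy.optimize import minimize
np.set_printoptions(precision=4,suppress=True)
A=np.linspace(0,2*np.pi,180,endpoint=False)
def samp(f,im,c,rad,z,a=A):
    X=np.stack([c[0]+rad*np.cos(a),c[1]+rad*np.sin(a),np.full_like(a,z)],1)
    K,R,t=map(np.array,(f["K"],f["R"],f["t"])); p=(X@R.T+t)@K.T; p=(p[:,:2]/p[:,2:]).astype(np.float32)
    return cv2.remap(im,p[:,0],p[:,1],cv2.INTER_LINEAR).ravel()
def fit(f,img,c0,specs,a=A):
    im=img.mean(2).astype(np.float32)
    def cost(c): return -sum(np.mean(np.clip(s*(samp(f,im,c,rad+.003,z,a)-samp(f,im,c,rad-.003,z,a)),-10,80)) for rad,z,s in specs)
    g=min(((cost((c0[0]+i*.001,c0[1]+j*.001)),c0[0]+i*.001,c0[1]+j*.001) for i in range(-15,16) for j in range(-15,16)))
    m=minimize(cost,g[1:],method="Nelder-Mead",options=dict(initial_simplex=[g[1:],(g[1]+.001,g[2]),(g[1],g[2]+.001)]))
    return m.x,m.fun
E
python3 - <<'E'
from fit import *
g=r.grab_frame("top");f=r.grab_frame("side")
for n,h in(("top",g),("side",f)):
    c,v=fit(h,h["img"],(.476,-.119),[(.0405,.1,1)]); print(n,"mouth",c,v)
    c2,v=fit(h,h["img"],(.476,-.119),[(.0405,.1,1),(.057,.1,-1)]); print(n,"mouth+rim",c2,v)
    im=h["img"].mean(2).astype(np.float32)
    for rad in(.045,.048):
        a=np.radians(np.arange(-180,180,4)); s=samp(h,im,c,rad,.1,a); d=np.degrees(a)
        for m in(np.abs(d)<45,np.abs(d)>135):
            w=np.clip(np.median(s)-s[m]-25,0,None); dd=np.where(d[m]<-90,d[m]+360,d[m]); print("  notch",rad,(w*dd).sum()/max(w.sum(),1),w.sum())
im0=cv2.imread("pics/top0.png")
c,v=fit(g,im0,(.447,-.31),[(.050,.03,1)]); print("lid top",c,v)
c,v=fit(f,cv2.imread("pics/side0.png"),(.447,-.31),[(.050,.03,1)],np.radians(np.arange(0,180,3))); print("lid side",c,v)
E
```

```text
top mouth [ 0.473  -0.1179] -63.279964447021484
top mouth+rim [ 0.473  -0.1183] -96.81155395507812
  notch 0.045 -0.3874651396506232 264.00592
  notch 0.045 183.54052078179265 208.71753
  notch 0.048 -0.04001280429617996 392.97266
  notch 0.048 182.7739110054285 309.63446
side mouth [ 0.4731 -0.1182] -47.031402587890625
side mouth+rim [ 0.4727 -0.1181] -78.29685974121094
  notch 0.045 1.728585150100258 244.80606
  notch 0.045 181.0446662808917 256.9402
  notch 0.048 1.251689906730622 216.53326
  notch 0.048 180.36111971950317 236.83212
lid top [ 0.4461 -0.3078] -79.33470916748047
lid side [ 0.4464 -0.3145] -30.617382049560547
```

Both views agree: grinder centre (0.473,−0.118), notch axis ≈1.2°. Going down on the lid.

```bash
python3 -m jog '[{"slide":[-0.14,0,3],"yaw":-0.2,"jaw":0},{"slide":[0,0,3],"yaw":0,"jaw":0},{"slide":[0,0,3],"yaw":0,"jaw":0},{"slide":[0,0,2],"yaw":0,"jaw":0},{"slide":[0,0,1],"yaw":0,"jaw":0},{"slide":[0,0,0.5],"yaw":0,"jaw":0},{"slide":[0,0,0],"yaw":0,"jaw":0}]'
python3 - <<'E'
from h import *
f=r.grab_frame("side");g=r.grab_frame("top")
z=lambda x:cv2.resize(x,None,fx=4,fy=4,interpolation=2)
cv2.imwrite("pics/g4.png",np.hstack([z(f["img"][120:200,260:350]),z(g["img"][190:270,310:400])]))
E
python3 go.py 0.446 -0.309 0.042 -26.5
```

```text
t: 11.3
tcp_pos: [0.4463, -0.3084, 0.0422]
tool_rot: [-0.0, 0.974, -0.227, -0.001]
force: [0.9, -0.6, 0.2]
opening: 0.501
grasp_force: 0.0
t 11.4 tcp [ 0.4473 -0.309   0.0438] toolx -26.28 q7 -1.44 F [-0.4 -0.4  0.8] open 0.502 grip 0.0
slide cm [-0.11  0.06  0.18] then yaw 0.22
```

View pics/g4.png

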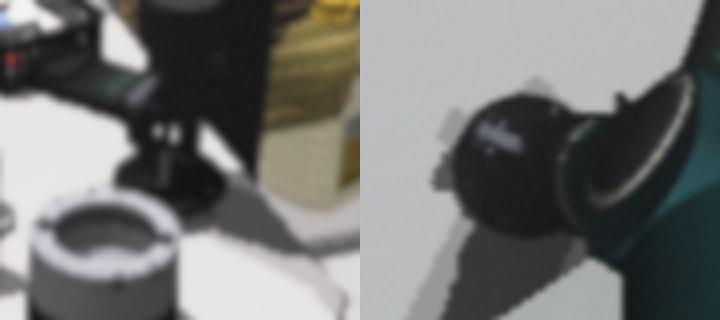

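Side view shows the fingers on either side of the bar at ~(160,140); no contact force. Gripping.

```bash
python3 -m jog '[{"slide":[0,0,0],"yaw":0,"jaw":-1},{"slide":[0,0,0],"yaw":0,"jaw":-1},{"slide":[0,0,0],"yaw":0,"jaw":-1},{"slide":[0,0,0],"yaw":0,"jaw":-1},{"slide":[0,0,-0.3],"yaw":0,"jaw":-1},{"slide":[0,0,-1.5],"yaw":0,"jaw":-1},{"slide":[0,0,-3],"yaw":0,"jaw":-1},{"slide":[0,0,-4],"yaw":0,"jaw":-1},{"slide":[0,0,-4],"yaw":0,"jaw":-1},{"slide":[0,0,0],"yaw":0,"jaw":-1}]' 90
python3 go.py 0.473 -0.118 0.17 1.2
python3 - <<'E'
from h import *
f=r.grab_frame("side");g=r.grab_frame("top");cv2.imwrite("pics/s5.png",f["img"]);cv2.imwrite("pics/t5.png",g["img"])
for n in("lid",): print(n,[(np.round(x["xy"],1),x["confidence"]) for h in(f,g) for x in r.recognise(h,n)[:1]])
E
```

```text
t: 12.23
tcp_pos: [0.4503, -0.3109, 0.1785]
tool_rot: [0.002, 0.974, -0.227, 0.006]
force: [0.8, -1.4, -1.9]
opening: 0.168
grasp_force: 88.2
t 12.23 tcp [ 0.4503 -0.3109  0.1785] toolx -26.29 q7 -1.45 F [ 0.8 -1.4 -1.9] open 0.168 grip 88.17365169525146
slide cm [ -6.53 -18.3    0.74] then yaw -27.49
lid [(array([305.5, 133.9]), 0.96), (array([362.8, 237.4]), 0.64)]
```

```bash
python3 -m jog '[{"slide":[-0.55,-1.5,0],"yaw":0,"jaw":-1},{"slide":[-1.05,-2.9,0],"yaw":0,"jaw":-1},{"slide":[-1.05,-2.9,0],"yaw":0,"jaw":-1},{"slide":[-1.05,-2.9,0],"yaw":0,"jaw":-1},{"slide":[-1.05,-2.9,0],"yaw":0,"jaw":-1},{"slide":[-1.05,-2.9,0],"yaw":0,"jaw":-1},{"slide":[-0.75,-2.3,0],"yaw":-5.5,"jaw":-1},{"slide":[0,0,0],"yaw":-5.5,"jaw":-1},{"slide":[0,0,0],"yaw":-5.5,"jaw":-1},{"slide":[0,0,0],"yaw":-5.5,"jaw":-1}]'
python3 -m jog '[{"slide":[0,0,0],"yaw":-5.5,"jaw":-1},{"slide":[0,0,0],"yaw":0,"jaw":-1},{"slide":[0,0,0],"yaw":0,"jaw":-1}]'
python3 go.py 0.473 -0.118 0.17 1.2
python3 - <<'E'
from fit import *
f=r.grab_frame("side");g=r.grab_frame("top")
s=r.sense(); p=np.array(s["tcp_pos"]); zl=p[2]-.0425+.03
print("lid side",fit(f,f["img"],p[:2],[(.050,zl,1)],np.radians(np.arange(10,140,3))), "tcp",p)
print("lid top",fit(g,g["img"],p[:2],[(.050,zl,1)],np.radians(np.arange(0,110,3))))
z=lambda x:cv2.resize(x,None,fx=4,fy=4,interpolation=2)
cv2.imwrite("pics/g5.png",np.hstack([z(f["img"][120:220,240:330]),z(g["img"][170:270,240:330])]))
E
```

```text
t: 13.27
tcp_pos: [0.4674, -0.1142, 0.1687]
tool_rot: [-0.0, 0.999, -0.034, -0.002]
force: [0.0, 0.1, -2.2]
opening: 0.168
grasp_force: 88.3
t: 13.52
tcp_pos: [0.4677, -0.1152, 0.1692]
tool_rot: [-0.0, 1.0, 0.009, -0.002]
force: [0.1, -0.7, -1.8]
opening: 0.169
grasp_force: 88.3
t 13.52 tcp [ 0.4677 -0.1152  0.1692] toolx 1.06 q7 -1.42 F [ 0.1 -0.7 -1.8] open 0.169 grip 88.26226115226746
slide cm [ 0.53  0.29 -0.08] then yaw -0.14
lid side (array([ 0.4669, -0.099 ]), np.float64(-37.29484558105469)) tcp [ 0.4681 -0.1153  0.1698]
lid top (array([ 0.4781, -0.1033]), np.float64(-69.66138458251953))
```

View pics/g5.png

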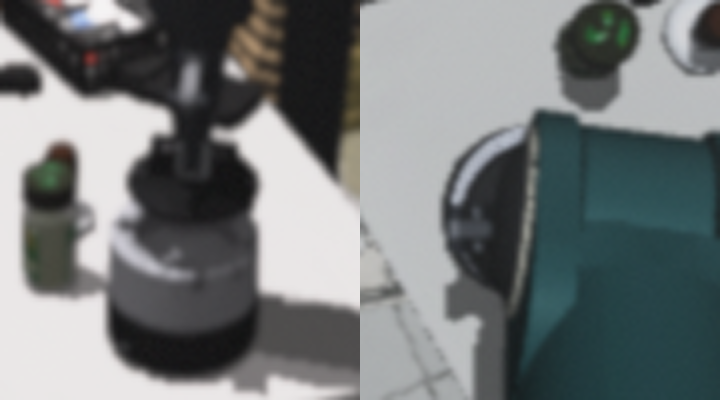

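Lid is over the mouth, held level, flange edges in the side view at zoom cols ~128 and ~258 (row ~185). Using those edge columns to find the lid's offset along the bar.

```bash
python3 - <<'E'
from fit import *
f=r.grab_frame("side"); im=f["img"].mean(2).astype(float)
p=np.array(r.sense()["tcp_pos"]); zl=p[2]-.0425+.025
t=np.radians(np.arange(0,360,2))
def ext(x,y=-.1155):
    q=np.array([proj(f,[x+.05*np.cos(a),y+.05*np.sin(a),zl]) for a in t]); return q[:,0].min(),q[:,0].max(),q[q[:,0].argmin(),1],q[q[:,0].argmax(),1]
e=ext(p[0]); print("tcp",p,"pred",np.round(e,2))
for row in range(int(e[2])-4,int(e[2])+5):
    L=im[row]; c0=int(e[0]); c1=int(e[1])
    def cross(a,b):
        s=L[a:b]; lo,hi=s.min(),s.max(); th=(lo+hi)/2
        for i in range(a,b-1):
            if (L[i]-th)*(L[i+1]-th)<=0: return round(i+(th-L[i])/(L[i+1]-L[i]),2),int(hi-lo)
    print(row,cross(c0-6,c0+7),cross(c1-6,c1+7))
print("px per mm", (ext(p[0]+.001)[0]-e[0]))
E
```

```text
tcp [ 0.4683 -0.1153  0.1701] pred [270.8  304.99 163.53 164.35]
159 (np.float64(273.88), 153) (np.float64(300.19), 193)
160 (np.float64(273.29), 186) (np.float64(301.13), 206)
161 (np.float64(272.62), 193) (np.float64(302.04), 211)
162 (np.float64(271.88), 195) (np.float64(302.87), 211)
163 (np.float64(271.47), 196) (np.float64(303.45), 211)
164 (np.float64(271.35), 197) (np.float64(303.71), 210)
165 (np.float64(271.32), 195) (np.float64(303.8), 211)
166 (np.float64(271.36), 194) (np.float64(303.83), 210)
167 (np.float64(271.48), 192) (np.float64(303.73), 210)
px per mm -0.33428417289434265
```

```bash
python3 -m jog '[{"slide":[0.42,0.27,0.5],"yaw":0,"jaw":-1},{"slide":[0,0,0.8],"yaw":0,"jaw":-1},{"slide":[0,0,0.8],"yaw":0,"jaw":-1},{"slide":[0,0,0],"yaw":0,"jaw":-1},{"slide":[0,0,0],"yaw":0,"jaw":-1}]';python3 go.py 0.4725 -0.118 0.1225 1.2
```

```text
t: 14.08
tcp_pos: [0.4724, -0.1178, 0.1488]
tool_rot: [-0.0, 1.0, 0.011, -0.001]
force: [-0.4, -0.1, -2.0]
opening: 0.169
grasp_force: 88.3
t 14.08 tcp [ 0.4724 -0.1178  0.1488] toolx 1.22 q7 -1.41 F [-0.4 -0.1 -2. ] open 0.169 grip 88.26439619064331
slide cm [0.02 0.02 2.63] then yaw 0.02
```

```bash
python3 -m jog '[{"slide":[0,0,0.4],"yaw":0,"jaw":-1},{"slide":[0,0,0.4],"yaw":0,"jaw":-1},{"slide":[0,0,0.3],"yaw":0,"jaw":-1},{"slide":[0,0,0.2],"yaw":0,"jaw":-1},{"slide":[0,0,0],"yaw":0,"jaw":-1}]';python3 go.py 0.4725 -0.118 0.1225 1.2
```

```text
t: 14.5
tcp_pos: [0.4728, -0.1179, 0.1363]
tool_rot: [-0.0, 1.0, 0.011, -0.0]
force: [-0.0, 0.2, -2.9]
opening: 0.169
grasp_force: 88.3
t 14.5 tcp [ 0.4728 -0.1179  0.1363] toolx 1.22 q7 -1.42 F [-0.   0.2 -2.9] open 0.169 grip 88.26363801956177
slide cm [-0.02  0.01  1.38] then yaw 0.02
```

```bash
python3 -m jog '[{"slide":[0,0,0.3],"yaw":0,"jaw":-1},{"slide":[0,0,0.3],"yaw":0,"jaw":-1},{"slide":[0,0,0.2],"yaw":0,"jaw":-1},{"slide":[0,0,0],"yaw":0,"jaw":-1}]';python3 go.py 0.4725 -0.118 0.1225 1.2
```

```text
t: 14.83
tcp_pos: [0.4727, -0.1179, 0.1283]
tool_rot: [-0.0, 1.0, 0.011, -0.0]
force: [-0.4, 0.9, -1.9]
opening: 0.167
grasp_force: 88.3
t 14.83 tcp [ 0.4727 -0.1179  0.1283] toolx 1.22 q7 -1.42 F [-0.4  0.9 -1.9] open 0.167 grip 88.26380252838135
slide cm [-0.02  0.01  0.58] then yaw 0.02
```

Lugs are through the notches. Down to flush.

```bash
python3 -m jog '[{"slide":[0,0,0.25],"yaw":0,"jaw":-1},{"slide":[0,0,0.2],"yaw":0,"jaw":-1},{"slide":[0,0,0.1],"yaw":0,"jaw":-1},{"slide":[0,0,0],"yaw":0,"jaw":-1}]';python3 go.py 0.4725 -0.118 0.1225 1.2
```

```text
t: 15.17
tcp_pos: [0.4731, -0.118, 0.1242]
tool_rot: [0.0, 1.0, 0.011, -0.0]
force: [-4.2, 0.6, 8.8]
opening: 0.169
grasp_force: 89.9
t 15.17 tcp [ 0.4731 -0.118   0.1242] toolx 1.22 q7 -1.42 F [-4.2  0.6  8.8] open 0.169 grip 89.92162585258484
slide cm [-0.06 -0.    0.17] then yaw 0.02
```

```bash
python3 -m jog '[{"slide":[-0.08,0,0.08],"yaw":0,"jaw":-1},{"slide":[0,0,0],"yaw":0,"jaw":-1},{"slide":[0,0,0],"yaw":0,"jaw":-1}]';python3 go.py 0.4725 -0.118 0.1225 1.2; python3 -c "
from h import *
print(np.round(r.sense()['moment'],2))
f=r.grab_frame('side');cv2.imwrite('pics/g6.png',cv2.resize(f['img'][130:220,235:345],None,fx=6,fy=6,interpolation=2))"
```

```text
t: 15.42
tcp_pos: [0.4731, -0.118, 0.1242]
tool_rot: [0.0, 1.0, 0.011, 0.001]
force: [-5.0, 0.9, 13.3]
opening: 0.169
grasp_force: 90.6
t 15.42 tcp [ 0.4731 -0.118   0.1242] toolx 1.22 q7 -1.42 F [-5.   0.9 13.3] open 0.169 grip 90.62092781066895
slide cm [-0.06 -0.    0.17] then yaw 0.02
[0.28 0.79 0.05]
```

View pics/g6.png

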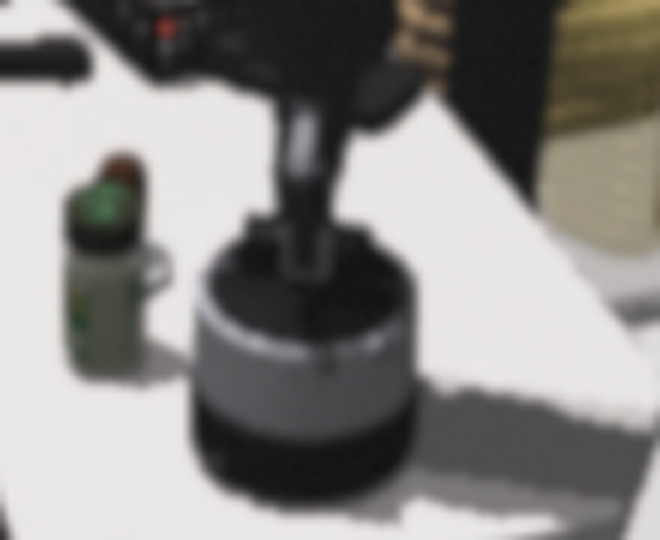

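The lid sits flush (stiff at z=0.1242, even gap around the collar, flange down). Turning clockwise (+yaw) to 39°.

```bash
python3 -m jog '[{"slide":[0,0,-0.08],"yaw":0,"jaw":-1},{"slide":[0,0,0],"yaw":3,"jaw":-1},{"slide":[0,0,0],"yaw":4,"jaw":-1},{"slide":[0,0,0],"yaw":4,"jaw":-1},{"slide":[0,0,0],"yaw":4,"jaw":-1},{"slide":[0,0,0],"yaw":4,"jaw":-1},{"slide":[0,0,0],"yaw":0,"jaw":-1},{"slide":[0,0,0],"yaw":0,"jaw":-1}]';python3 go.py 0.4725 -0.118 0.1225 -37.8; python3 -c "
from h import *
print(np.round(r.sense()['moment'],3))"
```

```text
t: 16.13
tcp_pos: [0.4733, -0.1186, 0.1242]
tool_rot: [0.0, 0.988, -0.155, 0.001]
force: [-1.1, -0.8, 5.8]
opening: 0.167
grasp_force: 89.4
t 16.13 tcp [ 0.4733 -0.1186  0.1242] toolx -17.81 q7 -1.71 F [-1.1 -0.8  5.8] open 0.167 grip 89.39170360565186
slide cm [-0.09 -0.04  0.17] then yaw 19.99
[-0.163  0.204 -0.118]
```

```bash
python3 -m jog '[{"slide":[0,0,0],"yaw":4,"jaw":-1},{"slide":[0,0,0],"yaw":4,"jaw":-1},{"slide":[0,0,0],"yaw":4,"jaw":-1},{"slide":[0,0,0],"yaw":4,"jaw":-1},{"slide":[0,0,0],"yaw":3,"jaw":-1},{"slide":[0,0,0],"yaw":1,"jaw":-1},{"slide":[0,0,0],"yaw":0,"jaw":-1},{"slide":[0,0,0],"yaw":0,"jaw":-1}]';python3 go.py 0.4725 -0.118 0.1225 -37.8; python3 -c "
from h import *
print(np.round(r.sense()['moment'],3))
f=r.grab_frame('side');g=r.grab_frame('top');z=lambda x:cv2.resize(x,None,fx=5,fy=5,interpolation=2)
cv2.imwrite('pics/g7.png',np.hstack([z(f['img'][145:205,255:330]),z(g['img'][195:255,250:325])]))"
```

```text
t: 16.8
tcp_pos: [0.4734, -0.1186, 0.1243]
tool_rot: [0.0, 0.946, -0.323, 0.001]
force: [-0.6, -1.2, 4.9]
opening: 0.166
grasp_force: 89.4
t 16.8 tcp [ 0.4734 -0.1186  0.1243] toolx -37.74 q7 -2.02 F [-0.6 -1.2  4.9] open 0.166 grip 89.39594149589539
slide cm [-0.1   0.01  0.17] then yaw 0.06
[-0.219  0.185  0.244]
```

View pics/g7.png

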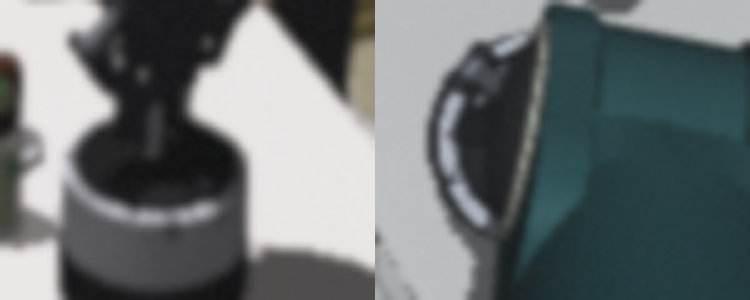

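The lid stays flush; in the side view the pointer at the bar's end shows at zoom ~(207,187), just inside the rim. Checking its angle numerically, plus the spring moment (no more views left).

```bash
python3 - <<'E'
from fit import *
f=r.grab_frame("side"); im=f["img"].mean(2).astype(np.float32)
p=atz(f,[255+207/5-.4,145+187/5-.4],.110)-[.473,-.118,0]; print("pointer r",np.hypot(*p[:2]),"ang",np.degrees(np.arctan2(p[1],p[0])))
d=np.arange(100,180,3)
for rad in(.041,.044,.047): print(rad,dict(zip(d.tolist(),samp(f,im,(.473,-.118),rad,.110,np.radians(d)).astype(int).tolist())))
m=[r.sense()["moment"]]
for i in range(4): r.grab_frame("side"); m.append(r.sense()["moment"])
print(np.round(m,3)[:,2])
E
python3 go.py 0.4725 -0.118 0.1225 -37.8
```

```text
pointer r 0.04596967186973151 ang 139.73357450799884
0.041 {100: 40, 103: 40, 106: 40, 109: 40, 112: 39, 115: 39, 118: 38, 121: 37, 124: 34, 127: 33, 130: 31, 133: 32, 136: 33, 139: 36, 142: 37, 145: 33, 148: 29, 151: 26, 154: 24, 157: 22, 160: 21, 163: 20, 166: 19, 169: 18, 172: 19, 175: 20, 178: 20}
0.044 {100: 42, 103: 42, 106: 42, 109: 42, 112: 41, 115: 41, 118: 41, 121: 38, 124: 35, 127: 34, 130: 33, 133: 34, 136: 36, 139: 37, 142: 35, 145: 31, 148: 27, 151: 24, 154: 22, 157: 21, 160: 21, 163: 20, 166: 20, 169: 21, 172: 22, 175: 23, 178: 24}
0.047 {100: 44, 103: 44, 106: 43, 109: 43, 112: 43, 115: 42, 118: 40, 121: 38, 124: 38, 127: 38, 130: 35, 133: 36, 136: 37, 139: 36, 142: 32, 145: 28, 148: 24, 151: 23, 154: 23, 157: 23, 160: 23, 163: 23, 166: 25, 169: 28, 172: 29, 175: 33, 178: 37}
[0.181 0.182 0.126 0.225 0.139]
t 17.15 tcp [ 0.4733 -0.1186  0.1242] toolx -37.74 q7 -2.02 F [-1.  -0.8  5.3] open 0.17 grip 89.39186811447144
slide cm [-0.1   0.01  0.17] then yaw 0.06
```

The pointer sits at ~141°, against 142° expected. The spring moment of ~0.17–0.2 N m matches halfway, and the lid is held and flush. Handing in.

```bash
python3 -c "
from workcell import r
print(r.close_job())"
```

```text
the job is handed in; nothing more can be done
None
```

Job handed in at about 17 s: the brush lies in the tray beside the spoon, pointing the same way, and the lid sits flush, still gripped and held about 39° clockwise at the halfway rib, short of the lock.

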